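Rock the locating block out of its nest

ROBOT

A 7-joint arm with a two-finger parallel gripper is mounted at the origin on the work surface. World frame = base frame: x ahead of the robot, y to its left, z up, the work surface at z = 0. Lengths are in m, angles in rad, forces in N, time in s.
With the tool pointing down it reaches from about 0.4 to 0.85 m from the base axis. Payload 6.9 kg.
Tool frame: the origin (TCP) lies on the centre line of the jaws, within the pads' length; the fingertips stand 25 mm ahead of it and the grasp point (between the pads) lies 6 mm ahead of it; z points along the fingers, y is the line along which they close (so a half turn about z gives the same grasp; the last joint's range is limited). The gripper opens to 85 mm and grips with 20 to 120 N. Pads are 22 mm wide; open, the fingers measure 114 mm over their backs; the gripper's body (76 mm by 85 mm) begins 54 mm behind the grasp point. The pads swing forward as they close: fully open they stand 13 mm farther back than shut.
Start: joints at [-1.109, 0.507, -0.238, 1.5, 0.126, 1.149, -0.155], TCP at [0.218, 0.586, 0.256] pointing down, gripper open.
Joint ranges: [-3.08, 3.08], [-0.24, 2.05], [-1.43, 1.35], [0, 2.5], [-1.52, 4.66], [0.17, 1.96], [-2.89, 2.89]. Speed limits (rad/s): [2.39, 2.39, 3.14, 3.14, 3.14, 3.14, 3.14].

INTERFACE

Orientations are given as a unit quaternion [x, y, z, w].
In Python, from bench import sense, vision, close_job gives the robot as it stands.
- The arm moves only by the tool drive_tool, never from a script. Its argument "series" is one flat list of numbers, 7 for each row, row after row: the turn, a rotation vector about the world's x, y, z in units of 5 degrees (1.0 is 5 degrees), then the shift along the world's x, y, z in cm, then the finger opening in cm, from 0 to 8.54. In form: [ax, ay, az, tx, ty, tz, jaw, ax, ay, az, tx, ty, tz, jaw, ...]. A call has 1 to 5 rows; each row shifts and turns the commanded pose from where the row before left it; what a row does not reach is not made up. A row lasts 1/12 s, in which the tool goes at most 41.7 mm and 7.16 degrees, less where a joint would pass 70% of its speed; a pose out of reach is approached as far as the arm can. A call with a gripper value outside its range is refused whole. The fingers move at their own pace and stop on an object; the grip force is fixed at half the most. Time passes only in rows, so rows that do not move let the fingers close. It gives the time, the measured TCP pose, the force, the opening and the grip force at its end, in the units of the state.
- sense(): the state, without advancing time (a new reading comes with each control period).
- vision.get_image(name): name is "side" or "top"; returns the picture (400x640x3 uint8, blue, green, red); there is no depth.
- vision.calibration(name): a dict with "camera_matrix" (3x3 intrinsics, pixels), "position" and "orientation" of the camera in the world. Camera axes: x right, y down, z forward; pixel columns grow to the right and rows downward; lengths in m; the calibration is good to about 2 mm. A picture is of the moment at which its call begins. calibration takes no time and is no camera call.
- close_job(): hands the job in; it is judged then, once.
The state is a dict: "time_s": time; "qpos": joint angles; "qd": joint speeds; "effort": joint torques, N m; "tool_pos": TCP position; "tcp_rot": TCP orientation; "contact_force": force on the tool from outside, world axes, zero at the start; "ft_torque": the same for the moment, N m; "gripper_width": finger opening in m; "grasp_force": force on a finger pad.
Only numpy, scipy, OpenCV 4.12 (cv2) and the standard library are available. Lean on these libraries where they do the work, as an engineer would, in place of code of your own. Each camera call takes 0.05 s, during which the arm holds its last target. There are 200 camera calls.

TASK

The steel locating block is stuck in the nest on the blue machine bed: the lips of the two sliding jaws catch its shoulders. Grip it by its upright neck and rock it from side to side, towards one jaw and then the other, until it has pushed both jaws back and comes free; do not touch the jaws or the bed with the gripper and leave everything else where it lies. Finish while holding the block still and upright just clear above the jaws, straight over its nest, without letting go.

Things in the scene. Friction and masses are not known exactly. Their poses are not given: they have to be found in the camera images.
- fixture: Blue cast machine bed 250 x 220 mm, 28 mm high, fixed to the bench, a nest on its middle. Origin: centre of its underside; z up, y from the right jaw to the left jaw. Two dark steel jaws, one on each y side of the block, 40 mm wide along x; their tops are 92 mm above the origin. Behind each an end stop (to 50 mm from the centre in y, 78 mm high) with a thumb screw (to 67 mm in y, 74 mm high).
- nest (a point): Centre of the floor of the nest's pocket, 38 mm above the fixture's origin, axes as the fixture's. The pocket is 8 mm deep and holds the block's foot with 1 mm play all round, so that it cannot slide, only tilt. The undersides of the jaws' lips are 48 mm above this point, the jaw tops 54 mm.
- jaw_left (a joint): Jaw on the fixture's +y side. 0 = against the block (0.3 mm gap), grows as it is pushed away from the block, 5.5 mm at its stop. It has no spring: about 10 N pushes it and it stays where it is left. At 0 its lip reaches in to 10.5 mm from the nest's centre line, so that it overlaps the block's shoulder by 3.5 mm.
- jaw_right (a joint): The same jaw on the fixture's -y side, positive away from the block. Both jaws must have gone back, 7 mm or more in all, before the shoulders pass between the lips; one alone does not free it.
- block_center (a point): Centre of the steel locating block, half-way up (55 mm above its underside); axes as the fixture's at the start (z up the neck, y to the left jaw). Lower body 40 (x) x 28 (y) x 45 mm high, on it a neck 26 (x) x 18 (y) x 65 mm tall; 0.4 to 0.7 kg. It starts standing on the pocket's floor, its shoulders 3 mm below the jaws' lips; the neck ends 56 mm above the jaw tops.
- block: The same block; origin at the centre of its underside. Tilting it about its lower edge towards a jaw by 8 to 10 degrees pushes that jaw back to its stop. Pulled straight up it catches on the lips after 3 mm.
- collar: Bystander: steel ring, 32 mm across, 12 mm high, lying on the bed, origin under its centre.
- dowel: Bystander: steel dowel, 14 mm across, 30 mm high, standing on the bed, origin under its centre.
- spare_block: Bystander: stepped steel block 50 x 35 x 36 mm on the bench, origin under its centre.
- spanner: Bystander: spanner lying on the bench.
- driver: Bystander: screwdriver lying on the bench.
- ball_knob: Bystander: black knob, 40 mm across, 45 mm high, on the bench, origin under its centre.
- oil_jar: Bystander: closed jar, 60 mm across, 90 mm high, on the bench, origin under its centre.
There are look-alikes about, which are no part of the job. What is shaped like the block but red is not meant.

How it is judged:
On the way, in this order (a step that is already met when the one before it is completed fails the run):
1. the block is rocked so that it pushes one jaw back (more than 2 mm) (angle between block_center's own z axis and vertical above 0.03 rad and value of joint any of jaw_left, jaw_right above 0.002 m), for 0.1 s.
2. it is rocked so that the other jaw is pushed back too (more than 1.3 mm each) (angle between block_center's own z axis and vertical above 0.03 rad and value of joint each of jaw_left, jaw_right above 0.0013 m), for 0.1 s.
At the end, for the whole second after the job is handed in: The block is held in the gripper, still, upright within 8 degrees, its underside 2 to 50 mm above the jaw tops (which are 92 mm above the bed's underside) and its foot within 25 mm of straight over the nest, touching nothing but the gripper; both jaws have been pushed back (more than 1.3 mm each) (z of block in the frame of fixture between 0.094 and 0.142 m and horizontal distance between block and fixture below 0.025 m and angle between block's own z axis and vertical below 0.15 rad and contact force between block and the fingers above 2 N and contact force between block and fixture below 0.2 N and linear speed of block below 0.03 m/s and angular speed of block below 0.3 rad/s and value of joint each of jaw_left, jaw_right above 0.0013 m); the arm keeps its last pose, push and grip.
It fails at once if the gripper or arm presses on the bed, nest or jaws (over 2 N) (contact force between fixture and the fingers above 2 N or contact force between fixture and the arm above 2 N).
It fails at once if a bystander is moved more than 25 mm (distance of any of collar, dowel, spare_block, spanner, driver, ball_knob, oil_jar from where it was at the start of the episode above 0.025 m).
It also fails if it takes over 42 s, if anything falls off the work surface, if the arm or the gripper's body presses on something with over 40 N, if the wrist force passes 120 N, or if a joint passes its speed limit or range.

## Working session

There is one attempt and no reset: what is moved stays moved. The work goes in short steps, Python scripts to look and compute and a tool call to move; the robot and the scene stay as the last step left them, time stands still between calls to the robot, and variables do not carry over. Pictures are saved under pics/ and viewed, at most 10 in all, crops included, and the job is handed in when it is done.

Besides the shell and the picture viewer there is one more tool, called after ">>>" in YAML: its name, and indented under it one key for each argument. drive_tool: Moves the arm, as the interface text tells. Its arguments: {"type":"object","properties":{"series":{"type":"array","items":{"type":"number"}}},"required":["series"]}

```bash
mkdir -p pics; python3 - <<'E'
from bench import sense, vision
import cv2
s=sense();print({k:s[k] for k in("time_s","tool_pos","tcp_rot","gripper_width","contact_force")})
for n in("side","top"):
    cv2.imwrite(f"pics/{n}0.png",vision.get_image(n));c=vision.calibration(n);print(n,c)
E
```

```text
{'time_s': 0.0, 'tool_pos': array([0.21820132, 0.5851767 , 0.25541831]), 'tcp_rot': array([ 1.77439122e-01,  9.84131369e-01, -8.87073054e-04, -1.40908064e-04]), 'gripper_width': 0.08543463024299858, 'contact_force': array([ 0.66708413, -0.35154152,  0.15773624])}
side {'camera_matrix': array([[452.39078895,   0.        , 325.0973082 ],
       [  0.        , 452.39078895, 200.17385667],
       [  0.        ,   0.        ,   1.        ]]), 'position': array([ 0.07678673, -0.82387582,  0.67677227]), 'orientation': array([ 0.84541036, -0.2110478 ,  0.12645678, -0.47407681])}
top {'camera_matrix': array([[426.02992248,   0.        , 314.69867185],
       [  0.        , 426.02992248, 192.02875736],
       [  0.        ,   0.        ,   1.        ]]), 'position': array([ 0.34933199, -0.02537176,  1.26316181]), 'orientation': array([-0.70460734,  0.70617578, -0.04345561,  0.05436792])}
```

View pics/side0.png

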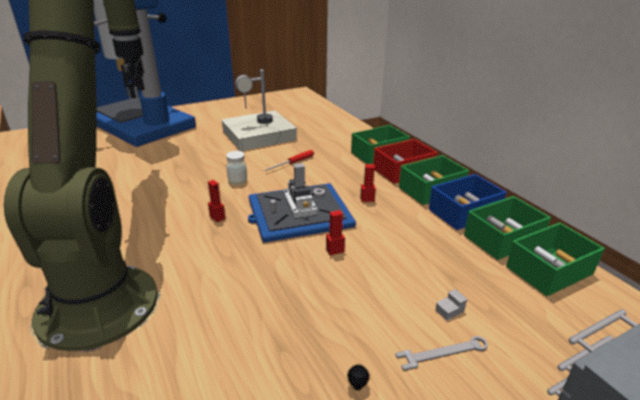

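View pics/top0.png

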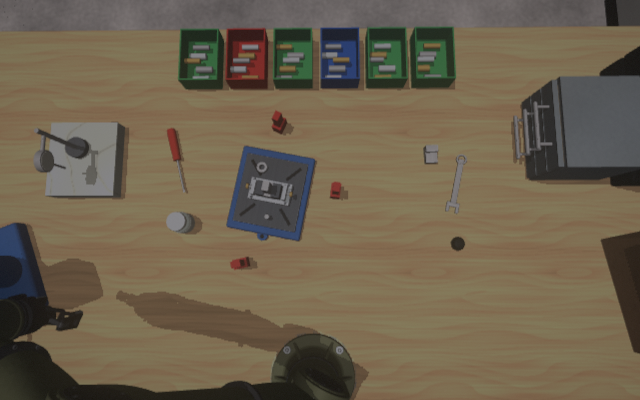

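The side view shows the bed at about (300,212), with the neck rising to (299,168). In the top view the bed is at about (271,193). Three red look-alikes stand around it. Next I'll zoom in on both and get the bed outline.

```bash
cat > h.py <<'E'
import numpy as np, cv2
from scipy.spatial.transform import Rotation as R
from bench import sense, vision
def ray(n,uv):
    c=vision.calibration(n);K=c["camera_matrix"]
    d=R.from_quat(c["orientation"]).as_matrix()@np.linalg.solve(K,[uv[0],uv[1],1.]);return c["position"],d/np.linalg.norm(d)
def onz(n,uv,z):
    o,d=ray(n,uv);return o+d*(z-o[2])/d[2]
def cross(a,b):
    (o,d),(p,e)=ray("side",a),ray("top",b)
    t=np.linalg.lstsq(np.c_[d,-e],p-o,rcond=None)[0];x,y=o+d*t[0],p+e*t[1];return (x+y)/2,np.linalg.norm(x-y)
def proj(n,P):
    c=vision.calibration(n);q=R.from_quat(c["orientation"]).inv().apply(np.array(P)-c["position"])
    q=c["camera_matrix"]@q;return q[:2]/q[2]
E
python3 - <<'E'
from h import *
for n,(x,y,w,h) in {"side":(240,155,125,90),"top":(220,140,105,105)}.items():
    im=cv2.imread(f"pics/{n}0.png");c=im[y:y+h,x:x+w]
    cv2.imwrite(f"pics/{n}0c.png",cv2.resize(c,None,fx=5.5,fy=5.5,interpolation=cv2.INTER_CUBIC))
    hsv=cv2.cvtColor(c,cv2.COLOR_BGR2HSV);m=cv2.inRange(hsv,(100,120,40),(125,255,255))
    p=cv2.findNonZero(m);r=cv2.minAreaRect(p);print(n,r[0][0]+x,r[0][1]+y,r[1:])
    if n=="top":
        for q in cv2.boxPoints(r): print(q+[x,y],onz(n,q+[x,y],.028))
E
```

```text
side 300.2599906921387 211.81999969482422 ((47.23473358154297, 103.80328369140625), 81.8698959350586)
top 269.82862091064453 195.42262649536133 ((71.46556854248047, 88.92405700683594), 11.768289566040039)
[225.77870178 231.66222382] [0.40630888 0.25162633 0.028     ]
[243.91514587 144.6073184 ] [0.66494088 0.20454932 0.028     ]
[313.87854004 159.18302917] [ 0.61963648 -0.00404685  0.028     ]
[295.74209595 246.23793793] [0.36411103 0.04839292 0.028     ]
```

View pics/side0c.png

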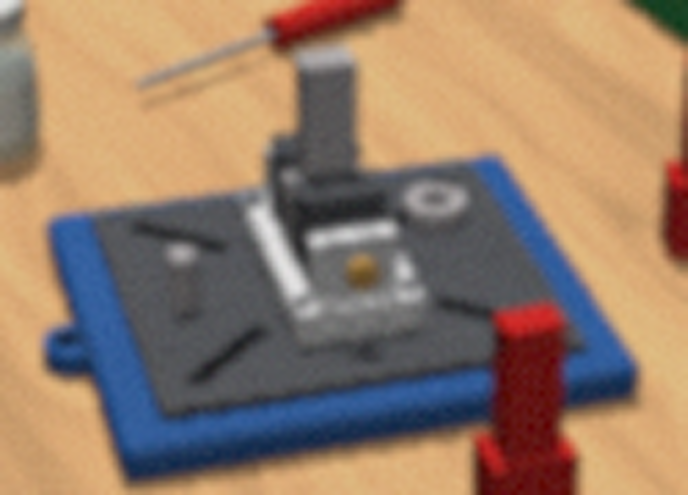

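View pics/top0c.png

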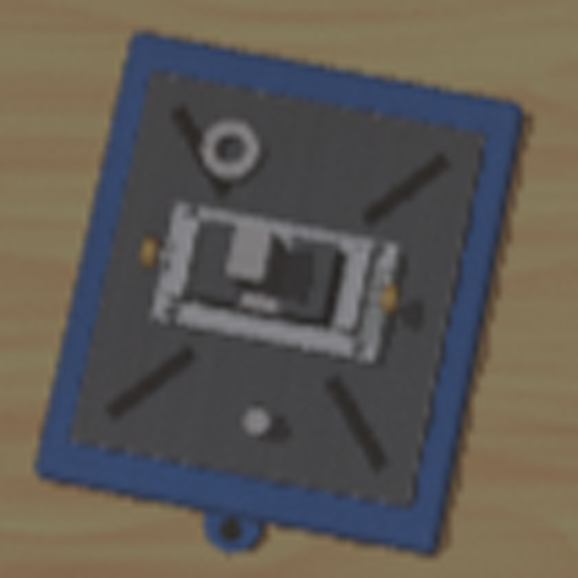

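The side crop shows the neck top at about (299.6,166) in the full image. In the top crop the neck's bright top face is at about (265.3,185.5). The bed corners in the top crop are (135,33), (525,103), (438,553) and (38,475), and the screws lie on the left-right axis at (150,250) and (390,295).

```bash
python3 - <<'E'
from h import *
c=np.array([(135,33),(525,103),(438,553),(38,475)])/5.5+[220,140]
W=np.array([onz("top",p,.028) for p in c]);print(W[:,:2]);C=W.mean(0);print("bed",C)
print("len",np.linalg.norm(W[0]-W[3]),np.linalg.norm(W[0]-W[1]))
xv=(W[0]+W[1]-W[2]-W[3])[:2];yv=(W[0]+W[3]-W[1]-W[2])[:2]
print("yaw",np.degrees([np.arctan2(xv[1],xv[0]),np.arctan2(-yv[0],yv[1])]))
# neck top face, both views
t=cv2.imread("pics/top0.png");g=cv2.cvtColor(t,cv2.COLOR_BGR2GRAY)[176:198,255:285];print(g)
print(cross((299.6,165.9),(265.3,185.5)))
# side bed corners
s=np.array([(52,220),(497,158),(632,372),(130,462)])/5.5+[240,155]
S=np.array([onz("side",p,.028) for p in s]);print(S[:,:2],S.mean(0))
a=sense()["tcp_rot"];print(R.from_quat(a).as_matrix())
E
```

```text
[[ 0.66067422  0.20257269]
 [ 0.62099202 -0.00871334]
 [ 0.38038005  0.03723637]
 [ 0.42164254  0.24875795]]
bed [0.52092221 0.11996342 0.028     ]
len 0.24345270933875 0.21498014996116657
yaw [-10.8735241  -10.83789183]
[[ 69  68  70  69  65  63  67  68  69  70  68  68  68  68  68  68  68  70
   70  68  67  68  68  69  69  68  68  70  70  68]
 [ 75  92  88  78  75  70  69  68  68  69  67  68  68  68  69  68  69  68
   69  67  68  68  69  68  69  69  69  69  68  69]
 [ 76 116 119 112 111 107  97  88  79  77  69  68  68  70  67  69  70  69
   69  67  67  69  69  68  69  69  69  68  69  69]
 [ 99 112 118 114 118 123 118 116 112 110 107  97  95  81  77  71  68  69
   69  68  67  68  69  70  68  68  68  69  69  69]
 [126  88  85  81  85  95  98 111 127 130 130 124 124 113 110 107  98  95
   80  76  69  68  68  70  68  68  69  69  68  68]
 [124  74  67  69  68  69  67  80 119 125 126 128 128 128 124 130 126 124
  112 110 107  97  95  88  78  70  69  69  69  69]
 [103  67  66  69  69  68  68  92 119 125 124 125 125 125  99 110 127 125
  116 114 123 118 122 118 111 107  97  96  88  79]
 [ 8
[... 1550 characters left out ...]
124 126  94  74  70
   69  62  61  67  70  66  45  44  99 128 133 132]
 [133 124 114 107 103 101  87  73  72  62  68  82  84  97 102  83  67  62
   65  69  70  70  69  62  44  50 110 130 132 131]
 [132 132 132 132 132 132 124 114 110 102  90  85  73  61  64  62  51  48
   51  56  58  60  61  55  41  67 118 131 132 124]]
(array([0.52339012, 0.12308977, 0.14545669]), np.float64(0.0006641107744478671))
[[ 0.41913719  0.2338873 ]
 [ 0.65298186  0.18724074]
 [ 0.60973185 -0.02010348]
 [ 0.37636564  0.02115041]] [0.51455414 0.10554375 0.028     ]
[[-9.37024098e-01  3.49264299e-01 -5.37762739e-04]
 [ 3.49264712e-01  9.37022913e-01 -1.49045844e-03]
 [-1.66679131e-05 -1.58441702e-03 -9.99998745e-01]]
```

The two-view rays meet within 0.7 mm. The neck top is at about (0.523, 0.123, 0.146), the bed centre at (0.521, 0.120), and the yaw is -10.85°. I'll close along the fixture's y, so the rock is carried by the flat pads. That needs about +9.6° of yaw on the way over.

>>> drive_tool:
  series: [0,0,0.12,1.9,-2.9,0,6,0,0,0.12,1.9,-2.9,0,6,0,0,0.12,1.9,-2.9,0,6,0,0,0.12,1.9,-2.9,0,6,0,0,0.12,1.9,-2.9,0,6]

```text
time_s: 0.52
tool_pos: [0.3139, 0.439, 0.2559]
tcp_rot: [0.151, 0.988, -0.0, -0.0]
contact_force: [-0.2, -0.7, -0.6]
gripper_width: 0.0595
grasp_force: 0.0
```

>>> drive_tool:
  series: [0,0,0.12,1.9,-2.9,0,6,0,0,0.12,1.9,-2.9,0,6,0,0,0.12,1.9,-2.9,0,6,0,0,0.12,1.9,-2.9,0,6,0,0,0.12,1.9,-2.9,0,6]

```text
time_s: 0.93
tool_pos: [0.4088, 0.2939, 0.2561]
tcp_rot: [0.125, 0.992, -0.0, -0.0]
contact_force: [1.2, 0.1, 0.5]
gripper_width: 0.0599
grasp_force: 0.0
```

>>> drive_tool:
  series: [0,0,0.12,1.9,-2.9,0,6,0,0,0.12,1.9,-2.9,0,6,0,0,0.12,1.9,-2.9,0,6,0,0,0.12,1.9,-2.9,0,6,0,0,0.12,1.9,-2.9,0,6]

```text
time_s: 1.35
tool_pos: [0.5038, 0.1489, 0.2561]
tcp_rot: [0.099, 0.995, -0.0, -0.0]
contact_force: [1.1, 0.4, -0.3]
gripper_width: 0.0603
grasp_force: 0.0
```

>>> drive_tool:
  series: [0,0,0.12,1.9,-2.9,0,6,0,0,0,0,0,0,6,0,0,0,0,0,0,6]

```text
time_s: 1.6
tool_pos: [0.523, 0.1192, 0.2557]
tcp_rot: [0.097, 0.995, -0.0, -0.0]
contact_force: [-0.5, 0.9, -0.3]
gripper_width: 0.0601
grasp_force: 0.0
```

>>> drive_tool:
  series: [0,0,0,-0.1,0.2,-2.5,6,0,0,0,0,0,-2.5,6,0,0,0,0,0,-2,6,0,0,0,0,0,0,6]

```text
time_s: 1.93
tool_pos: [0.5184, 0.1245, 0.1827]
tcp_rot: [0.093, 0.996, -0.001, -0.003]
contact_force: [-0.5, 0.4, 0.4]
gripper_width: 0.0599
grasp_force: 0.0
```

```bash
python3 - <<'E'
from h import *
s=vision.get_image("side")[130:210,250:350];t=vision.get_image("top")[140:230,220:320]
f=lambda a:cv2.resize(a,(400,int(400*a.shape[0]/a.shape[1])),interpolation=cv2.INTER_CUBIC)
a,b=f(s),f(t);a=cv2.copyMakeBorder(a,0,b.shape[0]-a.shape[0],0,0,0)
cv2.imwrite("pics/a1.png",np.hstack([a,b]))
E
```

```text
(no output)
```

View pics/a1.png

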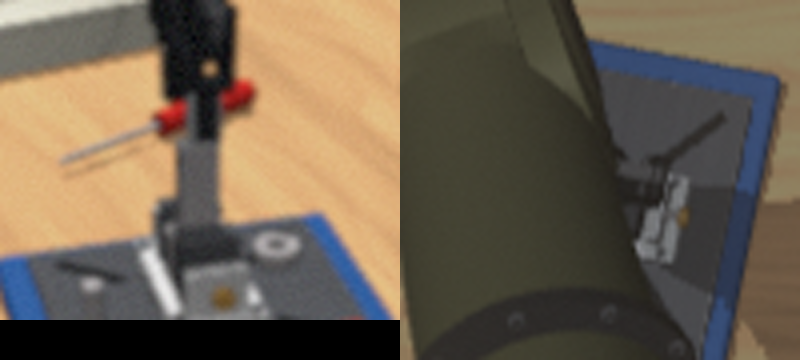

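The side view shows the near finger at column 301, just above and in front of the neck at column 299.7, so they are lined up. In the top view the arm hides the nest. I'll let it settle, then go down.

>>> drive_tool:
  series: [0,0,0,0,0,0,6,0,0,0,0,0,0,6]

```text
time_s: 2.2
tool_pos: [0.5219, 0.1243, 0.1877]
tcp_rot: [0.094, 0.996, 0.0, 0.001]
contact_force: [0.1, 0.6, 0.9]
gripper_width: 0.0599
grasp_force: 0.0
```

>>> drive_tool:
  series: [0,0,0,0,-0.2,-1.5,6,0,0,0,0,0,-1.5,6,0,0,0,0,0,-1.2,6,0,0,0,0,0,-0.8,6,0,0,0,0,0,0,6]

```text
time_s: 2.62
tool_pos: [0.521, 0.1216, 0.1357]
tcp_rot: [0.094, 0.996, -0.0, -0.001]
contact_force: [-0.4, -0.1, -0.0]
gripper_width: 0.0601
grasp_force: 0.0
```

>>> drive_tool:
  series: [0,0,0,0,0,0,6,0,0,0,0,0,0,4,0,0,0,0,0,0,3]

```text
time_s: 2.87
tool_pos: [0.5219, 0.1218, 0.1372]
tcp_rot: [0.095, 0.996, 0.0, 0.001]
contact_force: [-0.2, -0.1, 0.1]
gripper_width: 0.037
grasp_force: 0.0
```

Now close on the neck (18 mm).

>>> drive_tool:
  series: [0,0,0,0,0,0,2,0,0,0,0,0,0,1,0,0,0,0,0,0,0.5,0,0,0,0,0,0,0.5,0,0,0,0,0,0,0.5]

```text
time_s: 3.28
tool_pos: [0.5221, 0.1231, 0.1372]
tcp_rot: [0.094, 0.996, 0.001, 0.001]
contact_force: [-1.1, 4.9, 6.2]
gripper_width: 0.0178
grasp_force: 60.6
```

>>> drive_tool:
  series: [0,0,0,0,0,0,0.5,0,0,0,0,0,0,0.5]

```text
time_s: 3.45
tool_pos: [0.5221, 0.1231, 0.1371]
tcp_rot: [0.094, 0.996, 0.001, 0.001]
contact_force: [0.7, 5.9, 6.6]
gripper_width: 0.017
grasp_force: 60.6
```

```bash
python3 - <<'E'
from h import *
s=sense();print(s["tool_pos"],s["contact_force"],s["ft_torque"],s["gripper_width"],s["grasp_force"])
f=R.from_euler("z",-10.85,degrees=True)
B=np.array([.5215,.1215,0])
ax=f.apply([1,0,0]);T=s["tool_pos"]
for sg in(1,-1):   # lean to +y / -y
    e=B+f.apply([0,sg*.014,.038]);p=T
    for d in(1.5,3,4.5,6,7,8,9):
        q=e+R.from_rotvec(-sg*np.radians(d)*ax).apply(T-e);print(sg,d,"turn",np.round(-sg*d/5*ax,2),"step cm",np.round((q-p)*100,2));p=q
E
```

```text
[0.52211042 0.12313133 0.13714885] [0.70456831 5.93952659 6.59324082] [ 1.36371807 -0.11452314 -0.02133577] 0.017045415879318338 60.61008810997009
1 1.5 turn [-0.29  0.06 -0.  ] step cm [0.05 0.26 0.03]
1 3 turn [-0.59  0.11 -0.  ] step cm [0.05 0.26 0.02]
1 4.5 turn [-0.88  0.17 -0.  ] step cm [0.05 0.26 0.02]
1 6 turn [-1.18  0.23 -0.  ] step cm [0.05 0.26 0.01]
1 7 turn [-1.37  0.26 -0.  ] step cm [0.03 0.17 0.  ]
1 8 turn [-1.57  0.3  -0.  ] step cm [ 0.03  0.17 -0.  ]
1 9 turn [-1.77  0.34 -0.  ] step cm [ 0.03  0.17 -0.  ]
-1 1.5 turn [ 0.29 -0.06  0.  ] step cm [-0.05 -0.26  0.04]
-1 3 turn [ 0.59 -0.11  0.  ] step cm [-0.05 -0.26  0.03]
-1 4.5 turn [ 0.88 -0.17  0.  ] step cm [-0.05 -0.26  0.02]
-1 6 turn [ 1.18 -0.23  0.  ] step cm [-0.05 -0.26  0.02]
-1 7 turn [ 1.37 -0.26  0.  ] step cm [-0.03 -0.17  0.01]
-1 8 turn [ 1.57 -0.3   0.  ] step cm [-0.03 -0.17  0.  ]
-1 9 turn [ 1.77 -0.34  0.  ] step cm [-0.03 -0.17  0.  ]
```

It's gripped: width about 17 mm, force 60 N. Rock towards the left jaw about the +y lower edge.

>>> drive_tool:
  series: [-0.3,0.06,0,0.05,0.26,0.03,0.5,-0.3,0.06,0,0.05,0.26,0.02,0.5,-0.3,0.06,0,0.05,0.26,0.02,0.5,0,0,0,0,0,0,0.5]

```text
time_s: 3.78
tool_pos: [0.5237, 0.1305, 0.1376]
tcp_rot: [0.094, 0.995, -0.04, -0.003]
contact_force: [-0.5, 2.8, 6.1]
gripper_width: 0.0176
grasp_force: 60.8
```

>>> drive_tool:
  series: [-0.3,0.06,0,0.05,0.26,0.01,0.5,-0.2,0.04,0,0.03,0.17,0,0.5,0,0,0,0,0,0,0.5]

```text
time_s: 4.03
tool_pos: [0.5245, 0.1346, 0.1378]
tcp_rot: [0.094, 0.994, -0.062, -0.005]
contact_force: [1.1, 2.4, 7.6]
gripper_width: 0.0174
grasp_force: 61.0
```

>>> drive_tool:
  series: [-0.2,0.04,0,0.03,0.17,0,0.5,-0.2,0.04,0,0.03,0.17,0,0.5,0,0,0,0,0,0,0.5,0,0,0,0,0,0,0.5]

```text
time_s: 4.37
tool_pos: [0.5252, 0.1378, 0.1378]
tcp_rot: [0.094, 0.992, -0.079, -0.007]
contact_force: [0.7, 3.1, 7.4]
gripper_width: 0.017
grasp_force: 61.0
```

```bash
python3 - <<'E'
from h import *
s=sense();print(s["tool_pos"],s["contact_force"],s["ft_torque"],R.from_quat(s["tcp_rot"]).as_matrix()[:,2])
a=vision.get_image("side")[140:225,240:350]
cv2.imwrite("pics/a2.png",cv2.resize(a,None,fx=6,fy=6,interpolation=cv2.INTER_CUBIC))
E
```

```text
[0.52515637 0.13780317 0.13782934] [0.70262891 3.1324868  7.36230589] [ 0.95922611 -0.23389734 -0.03068093] [-0.02898172 -0.15590557 -0.9873467 ]
```

View pics/a2.png

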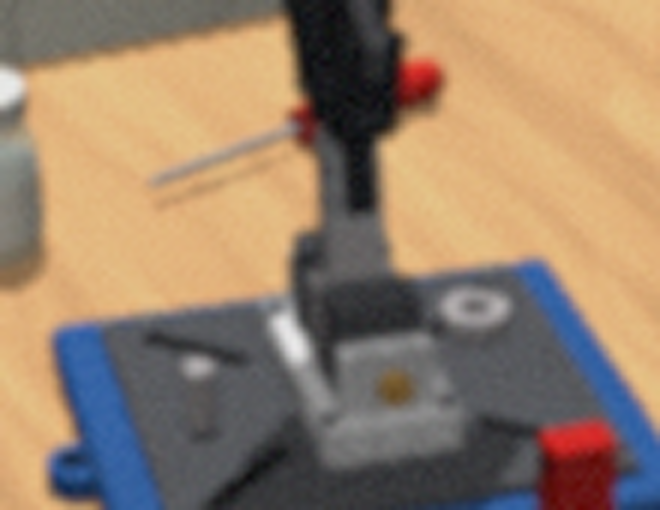

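The view shows the neck leaning away towards the left jaw, with the fingers clear of the jaws and the dowel and collar undisturbed. The tool tilt is 9.1° and the force is small. Now back upright and over to the right.

>>> drive_tool:
  series: [0.4,-0.08,0,-0.06,-0.34,0,0.5,0.4,-0.08,0,-0.06,-0.34,0,0.5,0.4,-0.08,0,-0.07,-0.35,-0.03,0.5,0.3,-0.06,0,-0.05,-0.26,-0.02,0.5,0.3,-0.06,0,-0.05,-0.26,-0.03,0.5]

```text
time_s: 4.83
tool_pos: [0.5222, 0.1229, 0.137]
tcp_rot: [0.094, 0.996, 0.002, 0.001]
contact_force: [0.9, 9.5, 7.7]
gripper_width: 0.0174
grasp_force: 61.7
```

>>> drive_tool:
  series: [0,0,0,0,0,0,0.5,0,0,0,0,0,0,0.5]

```text
time_s: 5.0
tool_pos: [0.5222, 0.1229, 0.137]
tcp_rot: [0.095, 0.996, 0.002, 0.001]
contact_force: [1.2, 6.6, 5.0]
gripper_width: 0.0175
grasp_force: 61.3
```

>>> drive_tool:
  series: [0.3,-0.06,0,-0.05,-0.26,0.04,0.5,0.3,-0.06,0,-0.05,-0.26,0.03,0.5,0.3,-0.06,0,-0.05,-0.26,0.02,0.5,0,0,0,0,0,0,0.5]

```text
time_s: 5.33
tool_pos: [0.5205, 0.1153, 0.1377]
tcp_rot: [0.095, 0.995, 0.042, 0.005]
contact_force: [2.5, 8.5, 0.4]
gripper_width: 0.017
grasp_force: 60.7
```

>>> drive_tool:
  series: [0.3,-0.06,0,-0.05,-0.26,0.02,0.5,0.2,-0.04,0,-0.03,-0.17,0.01,0.5,0,0,0,0,0,0,0.5]

```text
time_s: 5.58
tool_pos: [0.5196, 0.1116, 0.1378]
tcp_rot: [0.094, 0.993, 0.064, 0.007]
contact_force: [2.8, 9.4, -0.9]
gripper_width: 0.0172
grasp_force: 60.5
```

>>> drive_tool:
  series: [0.2,-0.04,0,-0.03,-0.17,0,0.5,0.2,-0.04,0,-0.03,-0.17,0,0.5,0,0,0,0,0,0,0.5,0,0,0,0,0,0,0.5]

```text
time_s: 5.92
tool_pos: [0.5191, 0.1097, 0.1378]
tcp_rot: [0.093, 0.992, 0.082, 0.009]
contact_force: [2.5, 13.6, -2.9]
gripper_width: 0.0169
grasp_force: 60.3
```

The right side is now resisting, probably at its stop: y lags by 2 mm and the force is rising. Back upright, then a gentle lift.

>>> drive_tool:
  series: [-0.4,0.08,0,0.06,0.34,-0.01,0.5,-0.4,0.08,0,0.06,0.34,-0.02,0.5,-0.4,0.08,0,0.07,0.35,-0.03,0.5,-0.3,0.06,0,0.05,0.26,-0.03,0.5,-0.3,0.06,0,0.05,0.26,-0.02,0.5]

```text
time_s: 6.33
tool_pos: [0.5219, 0.1235, 0.137]
tcp_rot: [0.094, 0.996, 0.0, 0.001]
contact_force: [0.3, 5.6, 3.6]
gripper_width: 0.0173
grasp_force: 61.6
```

>>> drive_tool:
  series: [0,0,0,0,0,0,0.5,0,0,0,0,0.1,0.1,0.5,0,0,0,0,0,0.2,0.5,0,0,0,0,0,0.2,0.5,0,0,0,0,0,0,0.5]

```text
time_s: 6.75
tool_pos: [0.5213, 0.1232, 0.1409]
tcp_rot: [0.095, 0.996, 0.001, -0.0]
contact_force: [2.2, 5.2, -6.5]
gripper_width: 0.0172
grasp_force: 60.6
```

Past the 3 mm catch height with little force. Keep lifting.

>>> drive_tool:
  series: [0,0,0,0,0.05,0.4,0.5,0,0,0,0,0,0.4,0.5,0,0,0,0,0,0.4,0.5,0,0,0,0,0,0,0.5]

```text
time_s: 7.08
tool_pos: [0.5207, 0.1228, 0.1534]
tcp_rot: [0.095, 0.996, -0.0, -0.001]
contact_force: [0.2, 2.4, -4.7]
gripper_width: 0.0171
grasp_force: 60.7
```

>>> drive_tool:
  series: [0,0,0,0,0,0.8,0.5,0,0,0,0,0,0.8,0.5,0,0,0,0,0,0.8,0.5,0,0,0,0,0,0.8,0.5,0,0,0,0,0,0,0.5]

```text
time_s: 7.5
tool_pos: [0.5221, 0.1225, 0.1874]
tcp_rot: [0.095, 0.995, -0.0, 0.001]
contact_force: [0.8, 0.4, -6.0]
gripper_width: 0.0175
grasp_force: 60.8
```

>>> drive_tool:
  series: [0,0,0,0,0,0.8,0.5,0,0,0,0,0,0.8,0.5,0,0,0,0,0,0.8,0.5,0,0,0,0,0,0.5,0.5,0,0,0,0,0,0,0.5]

```text
time_s: 7.92
tool_pos: [0.5219, 0.1231, 0.2158]
tcp_rot: [0.095, 0.996, 0.0, 0.001]
contact_force: [-0.1, 0.2, -6.0]
gripper_width: 0.0174
grasp_force: 60.9
```

>>> drive_tool:
  series: [0,0,0,0,0,0,0.5,0,0,0,0,0,0,0.5,0,0,0,0,0,0,0.5,0,0,0,0,0,0,0.5,0,0,0,0,0,0,0.5]

```text
time_s: 8.33
tool_pos: [0.5212, 0.1231, 0.214]
tcp_rot: [0.094, 0.996, -0.0, -0.0]
contact_force: [0.2, 0.2, -6.6]
gripper_width: 0.0175
grasp_force: 60.9
```

```bash
python3 - <<'E'
from h import *
s=sense();print(s["tool_pos"],s["contact_force"],s["gripper_width"],abs(s["qd"]).max())
a=vision.get_image("side")[110:225,240:350]
cv2.imwrite("pics/a3.png",cv2.resize(a,None,fx=5,fy=5,interpolation=cv2.INTER_CUBIC))
print(proj("side",[.522,.1225,.118]),proj("side",[.522,.1225,.163]))
E
```

```text
[0.52115593 0.12307033 0.21403849] [ 0.15669434  0.2135079  -6.63898012] 0.017530922735419244 0.002246285643588485
[299.25475181 175.51196545] [298.97523713 159.99520007]
```

View pics/a3.png

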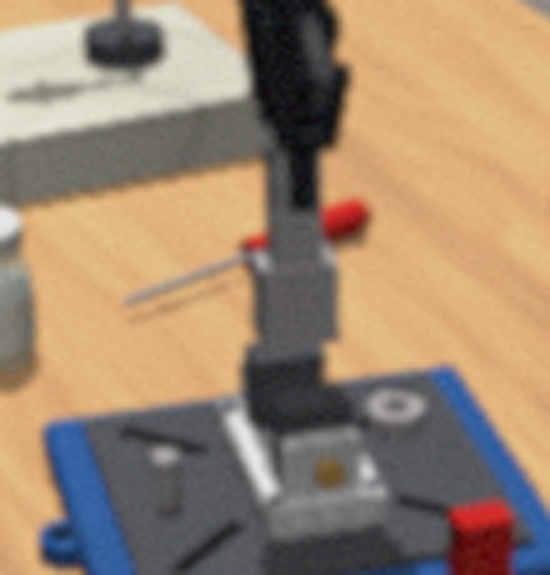

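The picture shows the block held upright straight over the nest. Its bottom edge is at about row 179, which agrees with an underside 0.115 m above the bench, 23 mm over the jaw tops. The collar, dowel and driver haven't moved. Handing in.

```bash
python3 -c "
from bench import close_job
print(close_job())"
```

```text
the job is handed in; nothing more can be done
None
```

The block was rocked left, then right, and came free; I handed in at about 8.4 s with it held still and upright over the nest, its underside about 23 mm above the jaw tops. The judge's verdict was not shown.

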